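# Put the phone in the telescopic stand and raise it to the second stop

## Robot

A 6-joint arm with a two-finger parallel gripper is mounted at the origin on a cart in front of the work surface, level with it; the furniture and walls round the work are solid. World frame = base frame: x ahead of the robot, y to its left, z up, the work surface at z = 0. Lengths are in m, angles in degrees, forces in N, time in s.
With the tool pointing down it reaches from about 0.3 to 0.825 m from the base axis. Payload 5.4 kg.
Tool frame: the origin (TCP) lies between the finger pads; the fingertips stand 8 mm ahead of it and the grasp point (between the pads) lies 11 mm behind it; z points along the fingers, y is the line along which they close (so a half turn about z gives the same grasp; the last joint's range is limited). The gripper opens to 92 mm and grips with 3 to 60 N. Pads are 20 mm wide; open, the fingers measure 128 mm over their backs; the gripper's body (75 mm by 189 mm) begins 69 mm behind the grasp point.
Start: joints at [62.447, 9.076, 91.501, -0, 79.423, -12.038], TCP at [0.154, 0.554, 0.223] pointing down, gripper open.
Joint ranges: [-166.64, 166.64], [-54.1, 131.32], [10.49, 154.53], [-73.88, 253.88], [9.74, 151.15], [-171.62, 171.62]. Speed limits (degrees/s): [147.25, 147.25, 180, 180, 180, 180].

## Interface

Orientations are given as a 3x3 rotation matrix whose columns are the frame's x, y, z axes.
In Python, from cell import sensors, cams, manip, boxes_of, cut_out, mark_of gives the robot as it stands.
- The arm moves only by the tool servo_tool, never from a script. Its argument "moves" is a list of rows, each an object with "offset": the shift along the tool's x, y, z in m, a list of three; "yaw": the turn about the tool's z in rad. In form: [{"offset": [x, y, z], "yaw": yaw}, ...]. A call has 1 to 10 rows; each row shifts and turns the commanded pose from where the row before left it, along the tool's axes as they then stand; what a row does not reach is not made up. A row lasts 1/10 s, in which the tool goes at most 50 mm and 8.59 degrees, less where a joint would pass 70% of its speed; a pose out of reach is approached as far as the arm can. A call with a gripper value outside its range is refused whole. "jaw" is the opening in per cent of the stroke, from 0 (shut) to 100 (fully open), set as the call begins (left out, the last holds). The fingers move at their own pace and stop on an object; "squeeze" is the grip in N (left out, the last holds). Time passes only in rows, so rows that do not move let the fingers close. It gives the time, the measured TCP pose, the force, the opening and the grip force at its end, in the units of the state.
- sensors.read_state(): the state, without advancing time (a new reading comes with each control period).
- cams.capture(name): name is "side" or "top" or "wrist"; returns a dict with "color" (480x640x3 uint8, red, green, blue), "fx", "fy", "cx", "cy" (pixels), "k1" (the pictures are not rectified: a ray, as slopes to the right and down, at radius r is drawn at 1 + k1 r^2 times it, then the intrinsics apply), "extrinsics" (4x4, takes a point from camera to world coordinates). Camera axes: x right, y up, looking along -z (the intrinsics and any distortion apply to the point x, -y, -z); pixel columns grow to the right and rows downward; lengths in m; the calibration is good to about 2 mm. A picture is of the moment at which its call begins. There is no depth.
- manip.job_done(): hands the job in; it is judged then, once.
Trained networks look in the newest picture that a camera, given by its name, has taken for a name from the list of things; names that differ only in an ending like _2 or _b are one class to them, and where a whole thing is asked for, a point or a joint stands for the part that bears it (a point fixed in the world has none). Each returns a list of dicts, best first, with "conf" (0 to 1); they miss things now and then, are a little off and sometimes report something else, mostly with a low value. They report only what shows in the picture. A call takes as long as a camera call.
- boxes_of(camera, name): "rect" ([left, top, width, height] in pixels, round what is visible of it).
- cut_out(camera, name): "mask" (480x640 bool, what is visible of it) and "rect" ([left, top, width, height] in pixels, round what is visible of it).
- mark_of(camera, name): "at" ([row, column] in pixels: a listed point, or the origin of a listed thing).
The state is a dict: "time_s": time; "qpos": joint angles; "qvel": joint speeds; "joint_efforts": joint torques, N m; "eef_pos": TCP position; "orientation": TCP orientation; "contact_force": force on the tool from outside, world axes, zero at the start; "ft_torque": the same for the moment, N m; "gripper_width": finger opening in m; "grasp_force": force on a finger pad.
Only numpy, scipy, OpenCV 4.12 (cv2) and the standard library are available. Lean on these libraries where they do the work, as an engineer would, in place of code of your own. Each camera call takes 0.05 s, during which the arm holds its last target. There are 200 camera calls.

## Task

Take the phone out of the wooden rack and stand it, still on its long edge, in the slot of the telescopic phone stand: fully down, centred in the holder, and let go of it. Then squeeze the release button in the side of the grip on top of the stand's post, and with it squeezed draw the post straight up past its first stop to the second, topmost one. Finish holding it there, fully up with the button still squeezed in and the phone in its slot, so that I can check the picture; leave the mill, tin and tumbler where they are.

Things in the scene. Friction and masses are not known exactly. Their poses are not given: they have to be found in the camera images.
- phone: phone, a loose dark flat slab with a black screen, 150 mm long, 72 mm high as it stands, 9 mm thick, 0.15 to 0.22 kg. It stands on a long edge in the middle groove of the rack. Origin: centre of the lower long edge; x is across its thickness (the screen looks to -x), y along its length, z up to the other long edge (72 mm). The lens bump on the back stands only 2 mm proud near the +y upper corner, clear of the middle.
- rack: fixed wooden block with three parallel grooves, 96 x 136 mm, 36 mm high. Origin: centre of the underside, on the worktop. The grooves run along its y, are 12 mm wide and 24 mm deep (floor 12 mm above the worktop) and lie at x = -30, 0 and +30 mm; the phone stands in the middle one and is lifted straight up.
- stand: fixed telescopic phone stand: round foot of 150 mm diameter, upright outer tube of 30 mm diameter with its collar up to 139 mm. Origin: centre of the foot's underside, on the worktop; z up, -x is the side of the phone holder (roughly towards the robot). A coffee maker 0.36 m tall stands to its left, a microwave 0.27 m tall behind it, and farther left a wall cabinet hangs over the worktop from 0.44 m up: draw the arm back before swinging past these.
- stand_slot (a point): centre of the floor of the holder's slot, where the middle of the phone's lower edge belongs; it rises with the post. The slot runs along this frame's y, is 110 mm long with open ends (the phone overhangs 20 mm at each), 11.5 mm wide, with a front wall 16 mm and a back wall 26 mm high whose top 7 mm flare outwards as a lead-in. It lies 70 mm from the post's axis on the stand's -x side, 150 mm above the worktop with the post down.
- stand_grip (a point): middle of the grip head on top of the post, on the post's axis; rises with the post; 183 mm above the worktop with the post down. The head is a grey block 26 mm along x, 28 mm along y and 52 mm high (28 mm below to 24 mm above this point), with free space above. The release button is in its -y face, the +y face is plain: gripped from above across y, one finger presses the button and the other bears on the plain face.
- stand_button_face (a point): centre of the outer face of the release button in the -y side of the grip head, dark rubber (normal along -y); 18 mm wide, 34 mm high, stands 6 mm proud of the head when free, so that head and button together are 34 mm across free and 29 mm squeezed.
- stand_button (a joint): travel of the release button into the grip, m: 0 free, 0.005 fully in. A spring resists with 3 N at first and 6 N fully in. The button carries a pin that stands in a hole of the outer tube; at about 0.0035 and more the pin is out of the hole and the post slides freely, below that it locks at 0, 0.050 or 0.100 m of the post's travel.
- stand_post (a joint): height to which the post is drawn out, m: 0 down (as at the start), 0.050 first stop (a locking hole only, passed without feeling it while the button is squeezed), 0.100 second stop, the solid end of the travel. Moves straight up. Post, holder and phone weigh about 4.5 N together and the slide rubs with 1.5 N; unlocked it sinks if it is not held.
- mill: bystander, clear pepper mill with a grey cap, 44 mm diameter, 90 mm high, loose; origin at the centre of its underside
- tin: bystander, blue tea tin, 64 x 90 x 62 mm, loose; origin at the centre of its underside
- tumbler: bystander, clear low drinking glass, 75 mm diameter, 89 mm high, loose; origin at the centre of its underside

How it is judged (in metres and radians):
On the way, in this order (a step that is already met when the one before it is completed fails the run):
1. the phone stands fully down and centred in the holder's slot, let go of, with the post still down (x of phone in the frame of stand_slot between -0.005 and 0.005 m and y of phone in the frame of stand_slot between -0.02 and 0.02 m and z of phone in the frame of stand_slot between -0.004 and 0.004 m and angle between the y axis of phone and the y axis of stand_slot, either way round below 0.1 rad and angle between phone's own z axis and vertical below 0.22 rad and contact force between the fingers and phone below 0.3 N and value of joint stand_post below 0.006 m), for 0.2 s.
2. the release button is squeezed in by the fingers while the post is still down (value of joint stand_button above 0.0035 m and contact force between the fingers and stand above 2 N and value of joint stand_post below 0.015 m), for 0.1 s.
3. the post is drawn up past the first stop with the button squeezed (value of joint stand_post above 0.06 m and value of joint stand_button above 0.003 m).
At the end, for the whole second after the job is handed in: The fingers (over 2 N) hold the post at its second stop (96 of 100 mm or more), button in 3.3 mm or more so the latch carries nothing; the untouched phone stands upright in the slot, lower edge within 4 mm of its floor, 5 mm across and 20 mm along of its middle (x of phone in the frame of stand_slot between -0.005 and 0.005 m and y of phone in the frame of stand_slot between -0.02 and 0.02 m and z of phone in the frame of stand_slot between -0.004 and 0.004 m and angle between the y axis of phone and the y axis of stand_slot, either way round below 0.1 rad and angle between phone's own z axis and vertical below 0.22 rad and contact force between the fingers and phone below 0.3 N and value of joint stand_post above 0.096 m and value of joint stand_button above 0.0033 m and contact force between the fingers and stand above 2 N); the arm keeps its last pose, push and grip.
It fails at once if a bystander (mill, tin or tumbler) is pushed more than 3 cm or knocked over (distance of any of mill, tin, tumbler from where it was at the start of the episode above 0.03 m or angle between any of mill, tin, tumbler's own z axis and vertical above 0.6 rad).
It fails at once if the phone falls on the worktop or lies flat (angle between phone's own z axis and vertical above 0.9 rad).
It also fails if it takes over 59 s, if anything falls off the work surface, if the arm or the gripper's body presses on something with over 40 N, if the wrist force passes 120 N, or if a joint passes its speed limit or range.

## Working session

There is one attempt and no reset: what is moved stays moved. The work goes in short steps, Python scripts to look and compute and a tool call to move; the robot and the scene stay as the last step left them, time stands still between calls to the robot, and variables do not carry over. Pictures are saved under pics/ and viewed, at most 10 in all, crops included, and the job is handed in when it is done.

Besides the shell and the picture viewer there is one more tool, called after "Call:" by a JSON object that holds its "name" and its "arguments", one argument or row to a line. servo_tool: Moves the arm, as the interface text tells. Its arguments: {"type":"object","properties":{"moves":{"type":"array"},"jaw":{"type":"number"},"squeeze":{"type":"number"}},"required":["moves"]}

```bash
mkdir -p pics; cat > h.py <<'E'
import numpy as np, cv2
from cell import sensors, cams, manip, boxes_of, cut_out, mark_of
from scipy.optimize import least_squares
def proj(c,P):
    P=np.atleast_2d(P); E=np.array(c["extrinsics"]); p=(P-E[:3,3])@E[:3,:3]
    s=np.c_[p[:,0]/-p[:,2], -p[:,1]/-p[:,2]]; r2=(s**2).sum(1,keepdims=True); s=s*(1+c["k1"]*r2)
    return np.c_[s[:,0]*c["fx"]+c["cx"], s[:,1]*c["fy"]+c["cy"]]
def ray(c,u,v):
    d=np.array([(u-c["cx"])/c["fx"],(v-c["cy"])/c["fy"]]); s=d.copy()
    for _ in range(20): s=d/(1+c["k1"]*(s@s))
    E=np.array(c["extrinsics"]); r=E[:3,:3]@np.array([s[0],-s[1],-1.]); return E[:3,3],r/np.linalg.norm(r)
def onz(c,u,v,z):
    o,r=ray(c,u,v); return o+r*(z-o[2])/r[2]
def tri(obs):
    A=np.zeros((3,3));b=np.zeros(3);L=[]
    for c,u,v in obs:
        o,r=ray(c,u,v);M=np.eye(3)-np.outer(r,r);A+=M;b+=M@o;L.append((o,M))
    x=np.linalg.solve(A,b); return x,[round(1000*float(np.linalg.norm(M@(x-o))),1) for o,M in L]
def save(c,n): cv2.imwrite(f"pics/{n}.png",cv2.cvtColor(c["color"],cv2.COLOR_RGB2BGR))
E
cat > a.py <<'E'
from h import *
np.set_printoptions(precision=4,suppress=True)
s=sensors.read_state();print(s["time_s"],s["eef_pos"],s["orientation"])
C={n:cams.capture(n) for n in("side","top","wrist")}
for n,c in C.items():
    save(c,n+"0");print(n,c["fx"],c["k1"],np.array(c["extrinsics"]).tolist())
for t in["phone","rack","stand","stand_slot","stand_grip","stand_button_face","mill","tin","tumbler"]:
    obs=[]
    for n in C:
        m=mark_of(n,t)
        if m:
            print(t,n,m[0]["at"],round(m[0]["conf"],2))
            if m[0]["conf"]>.4: obs.append((C[n],m[0]["at"][1],m[0]["at"][0]))
    if len(obs)>1: print("   tri",*tri(obs))
E
python3 a.py
```

```text
0.0 [0.1535 0.5535 0.2216] [[-0.9636  0.2675 -0.0009]
 [ 0.2675  0.9636 -0.0017]
 [ 0.0004 -0.0019 -1.    ]]
side 481.68886367923693 -0.006812277898506379 [[0.6039585618173313, 0.4396317884053862, -0.6647991773693934, -0.15107565973907292], [-0.7969148534165329, 0.3198300797548917, -0.5124796937324303, -0.6117800338249851], [-0.012679590357993412, 0.8393048377719868, 0.5435132172090134, 0.6747824435771684], [0.0, 0.0, 0.0, 1.0]]
top 537.3747378144164 0.02295412150313891 [[0.013340625400384743, 0.9881118794551537, -0.1531565910874566, 0.34289885210827004], [-0.9999073571279604, 0.012769137289639335, -0.004714477092494246, -0.09193061985546208], [-0.002702753282103855, 0.15320529629383614, 0.9881906862100117, 1.292973521209205], [0.0, 0.0, 0.0, 1.0]]
wrist 373.5549764939564 -0.054797939933824036 [[0.26669441234878377, -0.9249739127018092, -0.27073483566589934, 0.0778636489578387], [0.9637792082370209, 0.25539251001988544, 0.07683946639430995, 0.5747625610747328], [-0.0019308526501287727, -0.28142126189548533, 0.9595823806016838, 0.38356602095502884], [0.0, 0.0, 0.0, 1.0]]
phone side [3
[... 226 characters left out ...]
72
stand top [236.0, 338.8] 0.66
   tri [ 0.5548 -0.1256 -0.0125] [4.4, 4.4]
stand_slot side [245.9, 335.9] 0.87
stand_slot top [256.6, 346.1] 0.96
   tri [ 0.4859 -0.1387  0.1412] [5.1, 5.1]
stand_grip side [213.6, 349.6] 0.78
stand_grip top [223.8, 344.5] 0.56
   tri [ 0.5481 -0.1312  0.1838] [2.4, 2.4]
stand_button_face side [219.6, 360.1] 0.64
stand_button_face top [222.2, 358.3] 0.35
mill side [257.9, 314.8] 0.57
mill top [216.2, 291.6] 0.81
   tri [ 0.5969 -0.0032 -0.0068] [2.9, 2.9]
tin side [237.4, 204.9] 0.64
tin top [256.8, 177.8] 0.76
   tri [0.4892 0.269  0.0058] [5.3, 5.3]
tumbler side [279.3, 279.1] 0.6
tumbler top [264.9, 283.5] 0.96
   tri [ 0.4782  0.0114 -0.0057] [0.1, 0.1]
```

View pics/side0.png

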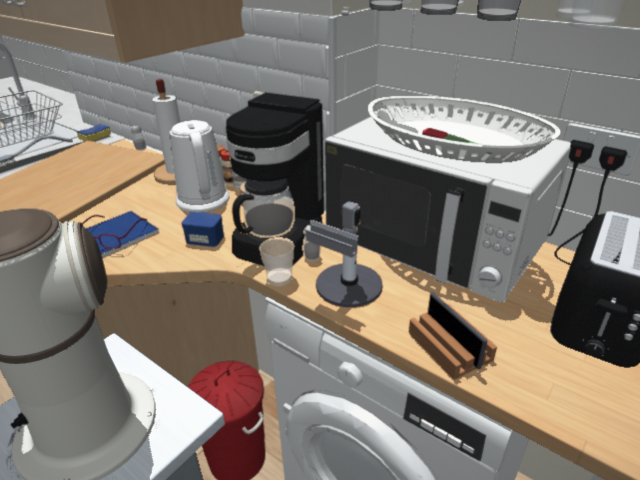

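View pics/top0.png

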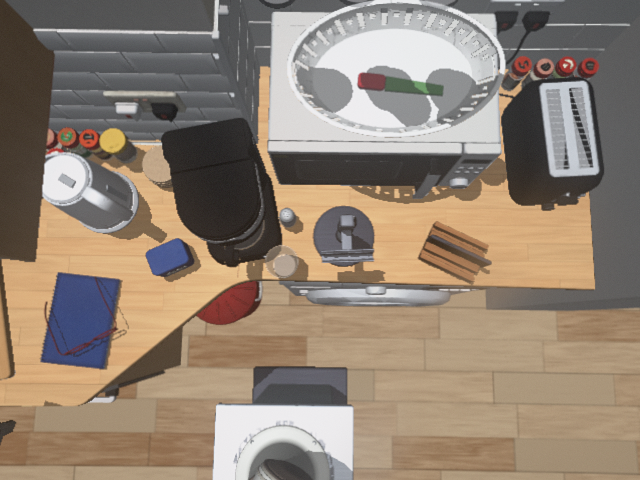

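The side view shows the stand at about (348,285), the phone in the rack at (452,335), the tumbler at (278,262) and the mill at (313,245). In the top view the phone runs from (430,238) to (490,265), and the slot is at (346,256), nearly along world y. I'll draw back and swing over to the rack.

Call:
{"name": "servo_tool", "arguments": {
  "moves": [
    {"offset":[-0.021,-0.043,-0.008],"yaw":0},
    {"offset":[-0.021,-0.043,-0.008],"yaw":0},
    {"offset":[-0.021,-0.043,-0.008],"yaw":0},
    {"offset":[-0.021,-0.043,-0.008],"yaw":0},
    {"offset":[-0.021,-0.043,-0.008],"yaw":0},
    {"offset":[-0.032,-0.029,0],"yaw":0},
    {"offset":[-0.032,-0.029,0],"yaw":0},
    {"offset":[-0.032,-0.029,0],"yaw":0},
    {"offset":[-0.032,-0.029,0],"yaw":0},
    {"offset":[-0.032,-0.029,0],"yaw":0}
  ],
  "jaw": 45
}}

```text
time_s: 2.5
eef_pos: [0.3135, 0.1346, 0.263]
orientation: [[-0.964, 0.268, 0.002], [0.268, 0.964, 0.0], [-0.002, 0.001, -1.0]]
contact_force: [0.2, 0.4, -0.1]
gripper_width: 0.0416
grasp_force: 0.0
```

Call:
{"name": "servo_tool", "arguments": {
  "moves": [
    {"offset":[-0.032,-0.029,0],"yaw":0},
    {"offset":[-0.018,-0.042,0],"yaw":0},
    {"offset":[-0.018,-0.042,0],"yaw":0},
    {"offset":[-0.018,-0.042,0],"yaw":0},
    {"offset":[-0.018,-0.042,0],"yaw":0},
    {"offset":[-0.018,-0.042,0],"yaw":0},
    {"offset":[-0.018,-0.042,0],"yaw":0},
    {"offset":[-0.018,-0.042,0],"yaw":0},
    {"offset":[-0.018,-0.042,0],"yaw":0},
    {"offset":[-0.018,-0.042,0],"yaw":0}
  ]
}}

```text
time_s: 3.5
eef_pos: [0.3908, -0.3099, 0.2626]
orientation: [[-0.963, 0.268, 0.0], [0.268, 0.963, -0.0], [-0.0, -0.0, -1.0]]
contact_force: [0.5, 0.8, -0.4]
gripper_width: 0.0414
grasp_force: 0.0
```

Call:
{"name": "servo_tool", "arguments": {
  "moves": [
    {"offset":[-0.018,-0.042,0],"yaw":0.144},
    {"offset":[0,0,0],"yaw":0.144},
    {"offset":[0,0,0],"yaw":0.144},
    {"offset":[0,0,0],"yaw":0.144},
    {"offset":[0,0,0],"yaw":0.144},
    {"offset":[0,0,0],"yaw":0.144},
    {"offset":[0,0,0],"yaw":0.144},
    {"offset":[0,0,0],"yaw":0.144},
    {"offset":[0,0,0],"yaw":0.144},
    {"offset":[0,0,0],"yaw":0.144}
  ]
}}

```text
time_s: 4.5
eef_pos: [0.397, -0.3531, 0.2626]
orientation: [[0.145, 0.989, 0.0], [0.989, -0.145, -0.0], [-0.0, 0.0, -1.0]]
contact_force: [0.2, -0.4, 0.1]
gripper_width: 0.0412
grasp_force: 0.0
```

Call:
{"name": "servo_tool", "arguments": {
  "moves": [
    {"offset":[0,0,0],"yaw":0.144},
    {"offset":[0,0,0],"yaw":0.144},
    {"offset":[0,0,0],"yaw":0}
  ]
}}

```text
time_s: 4.8
eef_pos: [0.3971, -0.3531, 0.2626]
orientation: [[0.415, 0.91, 0.0], [0.91, -0.415, -0.0], [-0.0, 0.0, -1.0]]
contact_force: [-0.8, -0.5, -0.1]
gripper_width: 0.0415
grasp_force: 0.0
```

```bash
cat > b.py <<'E'
from h import *
np.set_printoptions(precision=4,suppress=True)
C={n:cams.capture(n) for n in("side","top","wrist")}
im=C["wrist"]["color"].copy()
for n in C:
  for t in("phone","rack","stand","stand_slot","stand_grip"):
    m=mark_of(n,t)
    if m: print(n,t,m[0]["at"],round(m[0]["conf"],2))
    if t in("phone","rack","stand"):
        k=cut_out(n,t)
        if k:
            k=k[0]; print("  mask",k["rect"],round(k["conf"],2)); np.save(f"pics/m_{n}_{t}.npy",k["mask"])
            if n=="wrist": cv2.drawContours(im,cv2.findContours(k["mask"].astype(np.uint8),0,1)[0],-1,(255,0,0) if t=="phone" else(0,255,0),1)
import pickle;pickle.dump(C,open("pics/C1.pkl","wb"))
C["wrist"]["color"]=im;save(C["wrist"],"w1")
E
python3 b.py
```

```text
side phone [338.3, 452.3] 0.78
  mask [427.1, 292.4, 61.5, 76.4] 0.92
side rack [346.8, 448.4] 0.92
  mask [409.0, 314.3, 86.0, 65.5] 0.66
side stand [285.0, 349.4] 0.57
  mask [305.4, 200.4, 74.6, 105.5] 0.66
side stand_slot [243.2, 331.9] 0.97
side stand_grip [214.4, 350.7] 0.58
top phone [252.9, 451.0] 0.77
  mask [425.3, 236.4, 49.3, 24.8] 0.72
top rack [254.4, 451.1] 0.71
  mask [416.8, 224.0, 61.8, 51.2] 0.87
top stand [237.5, 341.5] 0.71
  mask [312.7, 205.9, 63.7, 60.7] 0.95
top stand_slot [258.6, 346.8] 0.61
top stand_grip [223.7, 347.8] 0.65
wrist phone [201.2, 427.8] 0.95
  mask [421.5, 130.0, 39.0, 155.1] 0.91
wrist rack [190.7, 424.7] 0.84
  mask [380.0, 130.4, 105.0, 131.7] 0.72
  mask [319.9, 2.3, 101.5, 20.8] 0.67
```

View pics/w1.png

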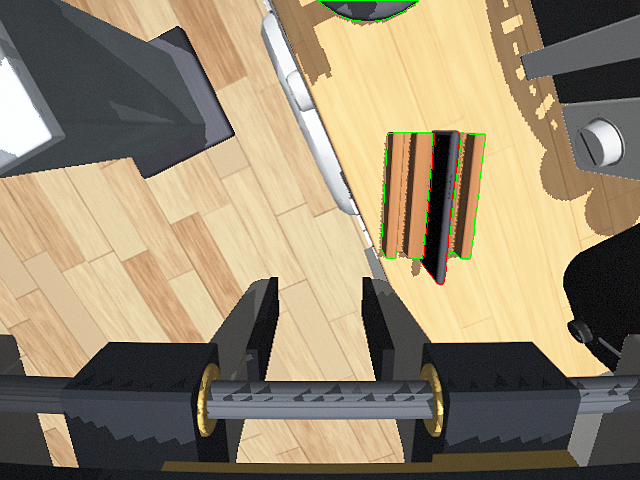

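```bash
cat >> h.py <<'E'
def box(x0,x1,y0,y1,z0,z1): return np.array([[x,y,z] for x in(x0,x1) for y in(y0,y1) for z in(z0,z1)],float)
def place(P,x,y,a,z=0): 
    c,s=np.cos(a),np.sin(a); return P@np.array([[c,s,0],[-s,c,0],[0,0,1]])+[x,y,z]
def sil(c,boxes):
    m=np.zeros((960,1280),np.uint8)
    for P in boxes: cv2.fillConvexPoly(m,cv2.convexHull(np.round((proj(c,P)*2+.5)*16).astype(np.int32)),1,shift=4)
    return m
def iou(m,M):
    M=cv2.resize(M.astype(np.uint8),(1280,960),interpolation=0); return (m&M).sum()/max(1,(m|M).sum())
E
cat > f.py <<'E'
from h import *
import pickle
from scipy.optimize import minimize
C=pickle.load(open("pics/C1.pkl","rb")); L=lambda n,t:np.load(f"pics/m_{n}_{t}.npy")
R=box(-.048,.048,-.068,.068,0,.036); P=box(-.0045,.0045,-.075,.075,.012,.084)
for cs in(["wrist"],["side"],["wrist","side"]):
    M={n:L(n,"phone")|L(n,"rack") for n in cs}
    def B(p): return [place(R,*p[:3]),place(P+[0,p[3],0],*p[:3])]
    f=lambda p:-sum(iou(sil(C[n],B(p)),M[n]) for n in cs)
    p0=np.array([.514,-.396,np.radians(-24),0])
    S=np.vstack([p0]+[p0+d for d in np.diag([.01,.01,.08,.005])])
    r=minimize(f,p0,method="Nelder-Mead",options=dict(initial_simplex=S,xatol=1e-4,fatol=1e-4))
    print(cs,r.x.round(4),np.degrees(r.x[2]).round(2),r.fun)
E
python3 f.py
```

```text
['wrist'] [ 0.5119 -0.3944 -0.4257 -0.0022] -24.39 -0.9447919288937084
['side'] [ 0.5111 -0.3927 -0.4488  0.0009] -25.71 -0.9285000293996589
['wrist', 'side'] [ 0.5117 -0.3937 -0.426  -0.0021] -24.41 -1.8691568265650034
```

The wrist picture shows the phone in the rack at columns 425–458, rows 130–283, and both masks fit. The fit puts the phone at (0.512, -0.394) with yaw -24.4°.

Call:
{"name": "servo_tool", "arguments": {
  "moves": [
    {"offset":[0.003,0.04,0.03],"yaw":0},
    {"offset":[0.003,0.04,0.03],"yaw":0},
    {"offset":[0.003,0.04,0.03],"yaw":0},
    {"offset":[0,0,0.02],"yaw":0},
    {"offset":[0,0,0],"yaw":0}
  ]
}}

```text
time_s: 6.65
eef_pos: [0.5085, -0.3926, 0.1477]
orientation: [[0.414, 0.91, -0.006], [0.91, -0.414, 0.007], [0.004, -0.008, -1.0]]
contact_force: [-1.5, -0.2, -0.5]
gripper_width: 0.0413
grasp_force: 0.0
```

```bash
cat > g.py <<'E'
from h import *
from scipy.optimize import minimize
s=sensors.read_state();print(s["time_s"],s["eef_pos"])
c=cams.capture("wrist");save(c,"w2")
P=box(-.0045,.0045,-.075,.075,.012,.084);R=box(-.048,.048,-.068,.068,0,.036)
M=np.zeros((480,640),bool)
for t in("phone","rack"):
    k=cut_out("wrist",t)
    for q in k[:1]: print(t,q["conf"],q["rect"]); M|=q["mask"]
f=lambda p:-iou(sil(c,[place(R,*p[:3]),place(P+[0,p[3],0],*p[:3])]),M)
p0=np.array([.5117,-.3937,-.426,-.002])
r=minimize(f,p0,method="Nelder-Mead",options=dict(initial_simplex=np.vstack([p0]+[p0+d for d in np.diag([.01,.01,.08,.005])]),xatol=1e-4,fatol=1e-4))
print(r.x,r.fun); R=np.array(s["orientation"])
q=place(np.array([[0,r.x[3],.055]]),*r.x[:3])[0]
print("phone",q,"tool delta",R.T@(q-s["eef_pos"]))
E
python3 g.py
```

```text
6.65 [ 0.50847382 -0.3925996   0.14765805]
phone 0.59 [318.1, 144.9, 19.9, 219.2]
rack 0.72 [259.8, 143.8, 133.2, 177.1]
[ 0.51200952 -0.39384273 -0.43494768 -0.00528678] -0.909048805769358
phone [ 0.50978187 -0.39863727  0.055     ] tool delta [-0.00527803  0.00444664  0.09260695]
```

Call:
{"name": "servo_tool", "arguments": {
  "moves": [
    {"offset":[-0.003,0.003,0.03],"yaw":0},
    {"offset":[0,0,0.03],"yaw":0},
    {"offset":[0,0,0.02],"yaw":0},
    {"offset":[0,0,0.012],"yaw":0},
    {"offset":[0,0,0],"yaw":0}
  ]
}}

```text
time_s: 7.3
eef_pos: [0.5108, -0.3985, 0.061]
orientation: [[0.415, 0.91, -0.0], [0.91, -0.415, 0.0], [0.0, -0.0, -1.0]]
contact_force: [-0.9, 0.1, 0.3]
gripper_width: 0.0415
grasp_force: 0.0
```

Call:
{"name": "servo_tool", "arguments": {
  "moves": [
    {"offset":[0,0,0],"yaw":0},
    {"offset":[0,0,0],"yaw":0},
    {"offset":[0,0,0],"yaw":0},
    {"offset":[0,0,0],"yaw":0},
    {"offset":[0,0,0],"yaw":0}
  ],
  "jaw": 0,
  "squeeze": 15
}}

```text
time_s: 7.8
eef_pos: [0.5107, -0.3986, 0.0613]
orientation: [[0.415, 0.91, -0.001], [0.91, -0.415, 0.0], [-0.0, -0.001, -1.0]]
contact_force: [-4.0, 1.4, 5.6]
gripper_width: 0.009
grasp_force: 15.0
```

Call:
{"name": "servo_tool", "arguments": {
  "moves": [
    {"offset":[0,0,-0.01],"yaw":0},
    {"offset":[0,0,-0.02],"yaw":0},
    {"offset":[0,0,-0.03],"yaw":0},
    {"offset":[0,0,-0.04],"yaw":0},
    {"offset":[0,0,-0.045],"yaw":0},
    {"offset":[0,0,-0.045],"yaw":0},
    {"offset":[0,0,-0.045],"yaw":0},
    {"offset":[0.021,-0.035,0],"yaw":0},
    {"offset":[0.021,-0.035,0],"yaw":0},
    {"offset":[0.021,-0.035,0],"yaw":0}
  ]
}}

```text
time_s: 8.8
eef_pos: [0.4412, -0.2966, 0.2962]
orientation: [[0.415, 0.91, 0.001], [0.91, -0.415, -0.0], [0.0, 0.001, -1.0]]
contact_force: [0.3, 0.5, -1.3]
gripper_width: 0.0089
grasp_force: 15.0
```

Call:
{"name": "servo_tool", "arguments": {
  "moves": [
    {"offset":[0,0,0],"yaw":-0.14},
    {"offset":[0,0,0],"yaw":-0.14},
    {"offset":[0,0,0],"yaw":0},
    {"offset":[0,0,0],"yaw":0}
  ]
}}

```text
time_s: 9.2
eef_pos: [0.442, -0.2977, 0.296]
orientation: [[0.151, 0.989, 0.0], [0.989, -0.151, -0.0], [-0.0, 0.0, -1.0]]
contact_force: [0.2, 0.0, -3.0]
gripper_width: 0.0091
grasp_force: 15.0
```

```bash
sed -i 's/C1.pkl/C2.pkl/; s/"w1"/"w3"/' b.py; python3 b.py
```

```text
side phone [237.8, 396.1] 0.74
  mask [359.4, 185.1, 80.4, 74.1] 0.74
side rack [346.8, 452.0] 0.92
  mask [410.9, 304.3, 86.4, 75.7] 0.87
side stand [285.2, 349.8] 0.85
  mask [306.4, 202.2, 76.0, 104.6] 0.82
side stand_slot [246.7, 332.7] 0.89
side stand_grip [214.1, 351.7] 0.84
top phone [271.8, 429.3] 0.44
  mask [395.5, 264.3, 31.8, 9.1] 0.57
top stand [236.8, 342.7] 0.78
  mask [311.2, 207.3, 67.9, 59.0] 0.64
top stand_slot [256.9, 348.4] 0.81
top stand_grip [224.0, 348.9] 0.81
wrist phone [265.6, 319.4] 0.8
  mask [305.2, 139.7, 33.9, 324.7] 0.98
wrist rack [257.7, 384.6] 0.68
  mask [341.6, 202.9, 103.4, 125.8] 0.56
wrist stand [40.6, 392.2] 0.91
  mask [321.4, 0.1, 145.7, 109.2] 0.82
wrist stand_slot [13.7, 337.3] 0.94
```

View pics/w3.png

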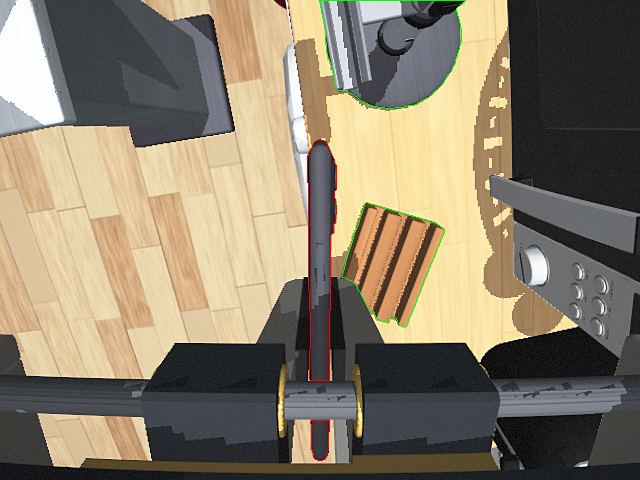

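```bash
cat > k.py <<'E'
from h import *
import pickle
np.set_printoptions(precision=4,suppress=True)
from scipy.optimize import minimize
C=pickle.load(open("pics/C2.pkl","rb")); s,t,w=[C[n] for n in("side","top","wrist")]
print("slot",tri([(s,333.5,245.3),(t,347.3,257.3),(w,337.3,13.7)]),tri([(s,333.5,245.3),(t,347.3,257.3)]))
print("slot on z .15",[onz(c,u,v,.15) for c,u,v in((s,333.5,245.3),(t,347.3,257.3),(w,337.3,13.7))])
print("grip on .183",[onz(c,u,v,.183) for c,u,v in((s,350.7,214.2),(t,348,223.8))])
print("foot on 0",[onz(c,u,v,0) for c,u,v in((s,349.5,285.5),(t,341.,236.8),(w,392.2,40.6))])
# silhouette: slot holder + foot + tube + head
a=np.linspace(0,2*np.pi,32);cyl=lambda r,z0,z1:np.vstack([np.c_[r*np.cos(a),r*np.sin(a),a*0+z] for z in(z0,z1)])
Bx=[cyl(.075,0,.012),cyl(.015,0,.139),box(-.013,.013,-.014,.014,.155,.207),box(-.0795,-.0575,-.055,.055,.145,.166),box(-.065,-.0575,-.055,.055,.145,.176),box(-.06,.0,-.01,.01,.143,.153)]
M={n:np.load(f"pics/m_{n}_stand.npy") for n in C}
for cs in(["wrist"],["side"],["top"],["wrist","side"],["wrist","side","top"]):
    f=lambda p:-sum(iou(sil(C[n],[place(b,*p) for b in Bx]),M[n]) for n in cs)
    p0=np.array([.556,-.128,-.13])
    r=minimize(f,p0,method="Nelder-Mead",options=dict(initial_simplex=np.vstack([p0]+[p0+d for d in np.diag([.01,.01,.1])]),xatol=1e-4,fatol=1e-4))
    print(cs,r.x,np.degrees(r.x[2]),r.fun,"slot",place(np.array([[-.07,0,.15]]),*r.x)[0])
E
python3 k.py
```

```text
slot (array([ 0.4814, -0.1387,  0.1459]), [3.1, 1.7, 1.4]) (array([ 0.4821, -0.139 ,  0.1452]), [2.4, 2.4])
slot on z .15 [array([ 0.4782, -0.1449,  0.15  ]), array([ 0.48  , -0.1371,  0.15  ]), array([ 0.4801, -0.1386,  0.15  ])]
grip on .183 [array([ 0.5505, -0.1351,  0.183 ]), array([ 0.5468, -0.1367,  0.183 ])]
foot on 0 [array([ 0.5493, -0.1361,  0.    ]), array([ 0.5481, -0.1273,  0.    ]), array([ 0.5498, -0.1354,  0.    ])]
['wrist'] [ 0.549  -0.1336  0.0345] 1.9786979507724454 -0.9826256315322611 slot [ 0.479 -0.136  0.15 ]
['side'] [ 0.5516 -0.1349 -0.0258] -1.4791392136998216 -0.9265016860033148 slot [ 0.4816 -0.1331  0.15  ]
['top'] [ 0.5504 -0.1322  0.0399] 2.288166767355415 -0.9616089207487057 slot [ 0.4805 -0.135   0.15  ]
['wrist', 'side'] [ 0.5494 -0.134   0.0265] 1.5165956568789498 -1.8951842790694982 slot [ 0.4795 -0.1358  0.15  ]
['wrist', 'side', 'top'] [ 0.5502 -0.1333  0.0317] 1.815789369026712 -2.849904093222274 slot [ 0.4802 -0.1355  0.15  ]
```

The wrist picture shows the phone hanging upright in the jaws (columns 305–338, rows 140–460) and the stand at top centre. The fits agree: slot at about (0.480, -0.136), yaw about +1.8°. I'll go above it.

Call:
{"name": "servo_tool", "arguments": {
  "moves": [
    {"offset":[0,0,0],"yaw":-0.092},
    {"offset":[0,0,0],"yaw":-0.092},
    {"offset":[0.03,0.008,0],"yaw":0},
    {"offset":[0.04,0.011,0],"yaw":0},
    {"offset":[0.04,0.011,0],"yaw":0},
    {"offset":[0.035,0.009,0],"yaw":0},
    {"offset":[0.016,0.004,0],"yaw":0},
    {"offset":[0,0,0],"yaw":0},
    {"offset":[0,0,0],"yaw":0}
  ]
}}

```text
time_s: 11.45
eef_pos: [0.479, -0.1355, 0.2959]
orientation: [[-0.037, 0.999, 0.0], [0.999, 0.037, -0.001], [-0.001, 0.0, -1.0]]
contact_force: [1.0, -0.4, -2.4]
gripper_width: 0.009
grasp_force: 15.0
```

```bash
sed -i 's/C2.pkl/C3.pkl/; s/"w3"/"w4"/' b.py; sed -i 's/C2.pkl/C3.pkl/;/^print/d' k.py; python3 b.py; python3 k.py; python3 -c "
from h import *
s=sensors.read_state();print(s['eef_pos'],s['qpos'],s['orientation'])"
```

```text
side phone [198.3, 329.0] 0.65
  mask [296.1, 156.1, 69.8, 58.5] 0.69
side rack [349.9, 449.6] 0.88
  mask [412.5, 306.7, 87.8, 74.9] 0.78
side stand [285.2, 352.0] 0.66
  mask [306.6, 208.1, 75.8, 101.3] 0.58
side stand_slot [246.3, 331.3] 0.59
side stand_grip [213.4, 349.1] 0.83
  mask [308.8, 243.2, 24.8, 12.4] 0.52
top rack [255.8, 452.1] 0.83
  mask [418.1, 221.9, 70.1, 60.0] 0.61
  mask [313.7, 230.4, 26.9, 33.2] 0.89
wrist phone [267.3, 319.5] 0.6
  mask [307.9, 140.0, 32.2, 318.5] 0.61
wrist rack [371.6, 335.1] 0.54
  mask [302.4, 352.7, 45.4, 86.0] 0.67
wrist stand [197.8, 379.9] 0.58
  mask [302.9, 135.8, 138.2, 143.5] 0.73
wrist stand_slot [374.8, 335.3] 0.68
wrist stand_grip [228.1, 318.9] 0.63
['wrist'] [ 0.5498 -0.1362 -0.6075] -34.808172912989136 -0.7645965593237064 slot [ 0.4923 -0.0962  0.15  ]
['side'] [ 0.5511 -0.1353  0.0013] 0.07568468048649828 -0.892434172703231 slot [ 0.4811 -0.1354  0.15  ]
['top'] [ 0.5525 -0.111  -0.1431] -8.198098611705243 -0.10173299101412067 slot [ 0.4832 -0.101   0.15  ]
['wrist', 'side'] [ 0.5515 -0.135   0.0001] 0.008346728232460751 -1.621060109996976 slot [ 0.4815 -0.135   0.15  ]
['wrist', 'side', 'top'] [ 0.5516 -0.1348  0.0074] 0.42678789319349547 -1.7191838006393647 slot [ 0.4816 -0.1353  0.15  ]
[ 0.47902198 -0.13525166  0.29577097] [-2.97057031e+01 -4.92882409e+00  9.76626628e+01 -3.21460387e-05
  8.72656914e+01 -3.17688287e+01] [[-3.60005811e-02  9.99351769e-01  6.84485275e-06]
 [ 9.99351769e-01  3.60005811e-02 -4.55034528e-06]
 [-4.79381428e-06  6.67660063e-06 -1.00000000e+00]]
```

View pics/w4.png

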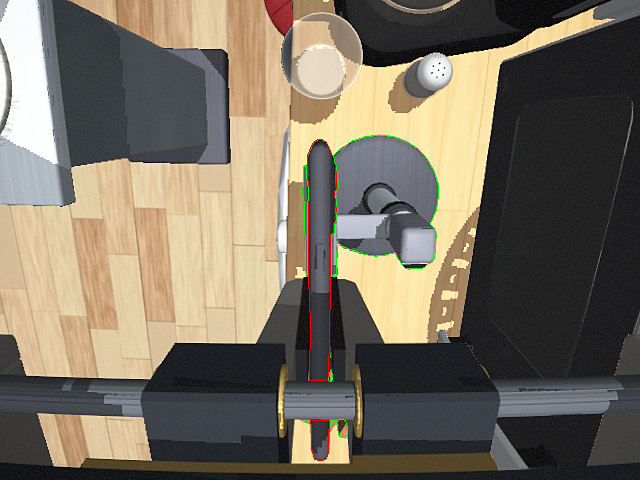

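```bash
cat > l.py <<'E'
from h import *
import pickle
np.set_printoptions(precision=4,suppress=True)
c=pickle.load(open("pics/C3.pkl","rb"))["wrist"]
print("head",onz(c,418.5,246,.207))
for st in([.55,-.134,.033],[.5515,-.135,.0]):
    print(proj(c,place(np.array([[-.013,-.014,.207],[-.013,.014,.207],[.013,.014,.207],[.013,-.014,.207]]),*st)).round(1).tolist())
im=cv2.cvtColor(c["color"],cv2.COLOR_RGB2BGR);crop=im[120:290,270:460]
cv2.imwrite("pics/w4c.png",cv2.resize(crop,None,fx=4,fy=3.5,interpolation=cv2.INTER_CUBIC)[:600])
E
python3 l.py
```

```text
head [ 0.5494 -0.1335  0.207 ]
[[399.7, 265.3], [402.3, 227.4], [439.3, 227.6], [435.7, 265.3]]
[[401.1, 266.1], [405.0, 228.3], [441.8, 229.6], [436.9, 267.2]]
```

View pics/w4c.png

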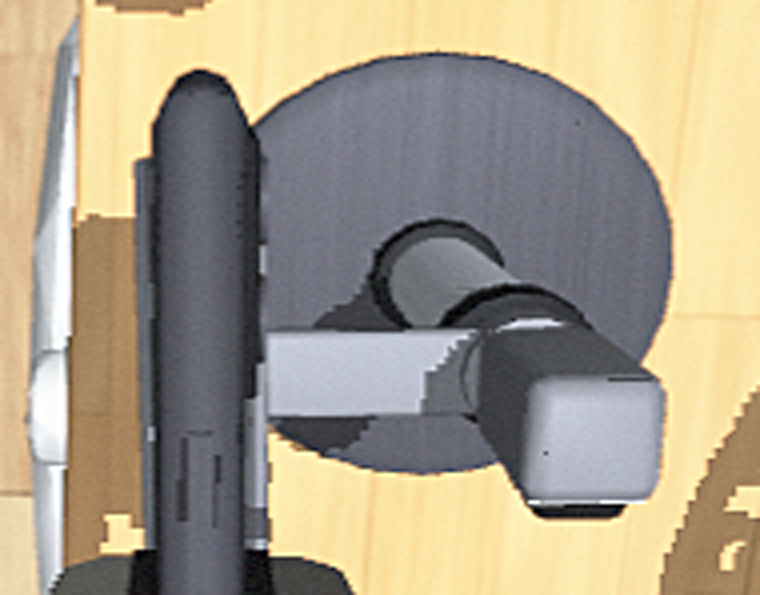

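```bash
cat > e.py <<'E'
from h import *
import pickle
np.set_printoptions(precision=4,suppress=True)
c=pickle.load(open("pics/C3.pkl","rb"))["wrist"]
g=cv2.GaussianBlur(c["color"].astype(float).mean(2),(1,5),0)
def edge(rows,c0,c1,z,sgn):
    p=[]
    for r in rows:
        d=sgn*np.diff(g[r,c0:c1+1]);i=int(d.argmax())
        if d[i]<12: continue
        if 0<i<len(d)-1:
            a,b,e=d[i-1:i+2];o=.5*(a-e)/(a-2*b+e+1e-9)
        else:o=0
        p.append([c0+i+.5+o,r])
    p=np.array(p);W=np.array([onz(c,u,v,z) for u,v in p])
    k=np.polyfit(W[:,1],W[:,0],1);res=W[:,0]-np.polyval(k,W[:,1]);ok=abs(res)<2.5*np.median(abs(res))+1e-5
    k=np.polyfit(W[ok,1],W[ok,0],1); print(len(p),ok.sum(),"px",p[0],p[-1],"yaw",-np.arctan(k[0]),"x at y=-.136",np.polyval(k,-.136),"std",res[ok].std())
edge(range(170,262),300,309,.166,-1)
edge(range(185,275),332,342,.176,1)
edge(range(232,258),396,406,.207,1)
edge(range(232,258),430,442,.207,-1);edge(range(232,258),430,442,.207,1)
print(g[200,298:312].round(),g[255,298:312].round(),g[240,328:344].round(),g[258,328:344].round())
E
python3 e.py
```

```text
92 89 px [302.9724 170.    ] [307.8049 261.    ] yaw 0.06632482999453994 x at y=-.136 0.46983809653478364 std 0.0007971390839054578
90 82 px [334.65 185.  ] [337.4612 274.    ] yaw 0.08274776501856486 x at y=-.136 0.4921775322961029 std 0.0007924057539460254
26 24 px [401.7998 232.    ] [400.2372 257.    ] yaw 0.056059455275470904 x at y=-.136 0.537403459797392 std 0.00022335448060004627
20 17 px [434.0087 232.    ] [433.1211 251.    ] yaw 0.05895927543757879 x at y=-.136 0.5601276376288532 std 0.00014593845520273257
26 25 px [436.267 232.   ] [434.2431 257.    ] yaw 0.05972480850663874 x at y=-.136 0.5617266477055105 std 0.00011041257482043725
[130. 139. 139. 138. 140. 121. 104. 108. 100.  84.  50.  43.  65.  80.] [132. 133. 131. 131. 130. 134. 140. 111. 104. 112.  66.  26.  60.  76.] [ 87.  68.  45.  85.  89. 122. 179. 183. 143. 106.  98.  90.  71.  62.
  67.  66.] [ 84.  68.  48.  99. 116. 124. 176. 181. 132. 182. 223. 226. 222. 222.
 221. 222.]
```

Call:
{"name": "servo_tool", "arguments": {
  "moves": [
    {"offset":[-0.0034,0.0006,0],"yaw":-0.024},
    {"offset":[0,0,0.02],"yaw":0},
    {"offset":[0,0,0.025],"yaw":0},
    {"offset":[0,0,0.02],"yaw":0},
    {"offset":[0,0,0],"yaw":0},
    {"offset":[0,0,0],"yaw":0}
  ]
}}

```text
time_s: 13.4
eef_pos: [0.4798, -0.1388, 0.2312]
orientation: [[-0.06, 0.998, -0.0], [0.998, 0.06, -0.0], [-0.0, -0.0, -1.0]]
contact_force: [0.4, -0.3, -1.5]
gripper_width: 0.0093
grasp_force: 15.0
```

```bash
cat > m.py <<'E'
from h import *
s=sensors.read_state();p=np.array(s["eef_pos"]);R=np.array(s["orientation"]);print(p,s["contact_force"])
c=cams.capture("wrist");w=cams.capture("side")
B=box(-.075,.075,-.0045,.0045,-.023,.049)@R.T+p
print("phone pred",proj(c,B).round(1).tolist())
k=cut_out("wrist","phone")
if k:
    m=k[0]["mask"]
    for r in range(150,300,20): 
        q=np.where(m[r])[0]
        if len(q): print(r,q.min(),q.max())
im=cv2.cvtColor(c["color"],cv2.COLOR_RGB2BGR)
a=cv2.resize(im[110:300,260:450],None,fx=3,fy=3,interpolation=2)[:570,:400]
b=cv2.resize(cv2.cvtColor(w["color"],cv2.COLOR_RGB2BGR)[150:330,280:400],(380,570),interpolation=2)
cv2.imwrite("pics/m1.png",np.hstack([a,b]))
E
python3 m.py
```

```text
[ 0.47983273 -0.13880957  0.23117814] [ 0.43132689 -0.31293166 -1.5211079 ]
phone pred [[308.7, 464.0], [311.6, 372.3], [327.3, 464.0], [325.2, 372.3], [305.2, 141.3], [310.1, 137.3], [330.1, 141.3], [326.6, 137.3]]
150 310 330
170 307 336
190 308 335
210 309 336
230 308 333
250 308 330
270 308 331
290 308 330
```

View pics/m1.png

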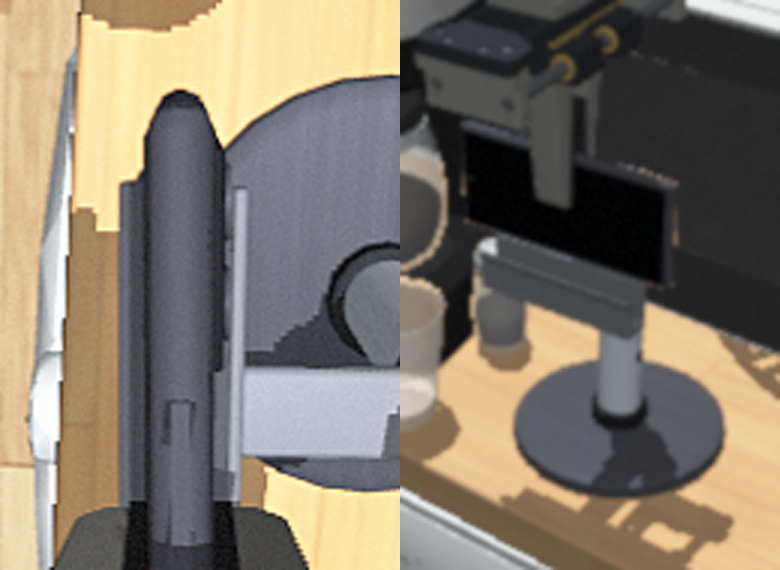

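The picture shows the phone parallel to the slot, with the front wall at column ~301, the back wall at ~341 and the phone at 308–330. I'll lower it slowly.

Call:
{"name": "servo_tool", "arguments": {
  "moves": [
    {"offset":[0,0,0.006],"yaw":0},
    {"offset":[0,0,0.005],"yaw":0},
    {"offset":[0,0,0.004],"yaw":0},
    {"offset":[0,0,0],"yaw":0},
    {"offset":[0,0,0],"yaw":0}
  ]
}}

```text
time_s: 14.05
eef_pos: [0.4796, -0.1385, 0.2154]
orientation: [[-0.06, 0.998, -0.0], [0.998, 0.06, 0.0], [0.0, -0.0, -1.0]]
contact_force: [0.3, 0.3, -1.6]
gripper_width: 0.0085
grasp_force: 15.0
```

Call:
{"name": "servo_tool", "arguments": {
  "moves": [
    {"offset":[0,0,0.004],"yaw":0},
    {"offset":[0,0,0.004],"yaw":0},
    {"offset":[0,0,0.003],"yaw":0},
    {"offset":[0,0,0],"yaw":0},
    {"offset":[0,0,0],"yaw":0}
  ]
}}

```text
time_s: 14.55
eef_pos: [0.4797, -0.1386, 0.2047]
orientation: [[-0.06, 0.998, -0.0], [0.998, 0.06, 0.0], [0.0, -0.0, -1.0]]
contact_force: [0.4, 0.2, -1.7]
gripper_width: 0.0091
grasp_force: 15.0
```

No contact yet, and the bottom edge is at about 0.156. Continuing down.

Call:
{"name": "servo_tool", "arguments": {
  "moves": [
    {"offset":[0,0,0.002],"yaw":0},
    {"offset":[0,0,0.002],"yaw":0},
    {"offset":[0,0,0.001],"yaw":0},
    {"offset":[0,0,0],"yaw":0},
    {"offset":[0,0,0],"yaw":0}
  ]
}}

```text
time_s: 15.05
eef_pos: [0.4798, -0.1387, 0.1998]
orientation: [[-0.06, 0.998, 0.0], [0.998, 0.06, -0.0], [-0.0, 0.0, -1.0]]
contact_force: [0.4, 0.2, -2.0]
gripper_width: 0.0088
grasp_force: 15.0
```

Call:
{"name": "servo_tool", "arguments": {
  "moves": [
    {"offset":[0,0,0.001],"yaw":0},
    {"offset":[0,0,0],"yaw":0},
    {"offset":[0,0,0],"yaw":0}
  ]
}}

```text
time_s: 15.35
eef_pos: [0.4799, -0.1388, 0.1991]
orientation: [[-0.06, 0.998, 0.0], [0.998, 0.06, -0.0], [-0.0, 0.0, -1.0]]
contact_force: [-0.9, -0.1, 1.2]
gripper_width: 0.0091
grasp_force: 15.0
```

Touchdown at TCP z 0.199, where expected. I'll let go with a narrow opening, then rise.

Call:
{"name": "servo_tool", "arguments": {
  "moves": [
    {"offset":[0,0,0],"yaw":0},
    {"offset":[0,0,0],"yaw":0},
    {"offset":[0,0,0],"yaw":0},
    {"offset":[0,0,0],"yaw":0}
  ],
  "jaw": 32
}}

```text
time_s: 15.75
eef_pos: [0.4798, -0.1387, 0.1988]
orientation: [[-0.06, 0.998, 0.0], [0.998, 0.06, -0.0], [-0.0, 0.0, -1.0]]
contact_force: [1.2, 0.6, 1.1]
gripper_width: 0.0294
grasp_force: 0.0
```

Call:
{"name": "servo_tool", "arguments": {
  "moves": [
    {"offset":[0,0,-0.02],"yaw":0},
    {"offset":[0,0,-0.035],"yaw":0},
    {"offset":[0,0,-0.035],"yaw":0},
    {"offset":[0,0,-0.03],"yaw":0},
    {"offset":[0,0,0],"yaw":0},
    {"offset":[0,0,0],"yaw":0}
  ]
}}

```text
time_s: 16.35
eef_pos: [0.4799, -0.1388, 0.319]
orientation: [[-0.06, 0.998, 0.001], [0.998, 0.06, -0.001], [-0.001, 0.001, -1.0]]
contact_force: [0.4, 0.8, -0.8]
gripper_width: 0.0294
grasp_force: 0.0
```

```bash
cat > n.py <<'E'
from h import *
s=sensors.read_state();p=np.array(s["eef_pos"]);print(p,s["contact_force"])
c=cams.capture("wrist");w=cams.capture("side");t=cams.capture("top")
P=place(box(-.0045,.0045,-.075,.075,0,.072),.4797,-.1387,.06,.15)
for n,q in(("wrist",c),("side",w)):
    k=cut_out(n,"phone")
    if k: print(n,k[0]["conf"],k[0]["rect"],"pred",proj(q,P).min(0),proj(q,P).max(0))
m=mark_of("side","phone"); print(m[:1], proj(w,[[.4797,-.1387,.15]]))
im=cv2.cvtColor(c["color"],cv2.COLOR_RGB2BGR)
b=cv2.resize(cv2.cvtColor(w["color"],cv2.COLOR_RGB2BGR)[150:330,280:400],(320,480),interpolation=2)
cv2.imwrite("pics/n1.png",np.hstack([im[:,160:],b]))
E
python3 n.py
```

```text
[ 0.47994636 -0.13876118  0.31895912] [ 0.35025253  0.84263216 -0.76764839]
wrist 0.71 [312.9, 138.1, 18.7, 195.0] pred [311.35582734 134.29030417] [324.77932645 334.17649563]
side 0.9 [299.4, 202.2, 68.8, 54.6] pred [297.74913022 200.9481535 ] [367.03934996 256.92329929]
[{'at': [242.7, 333.7], 'conf': 0.56}] [[331.41541471 243.92948392]]
```

View pics/n1.png

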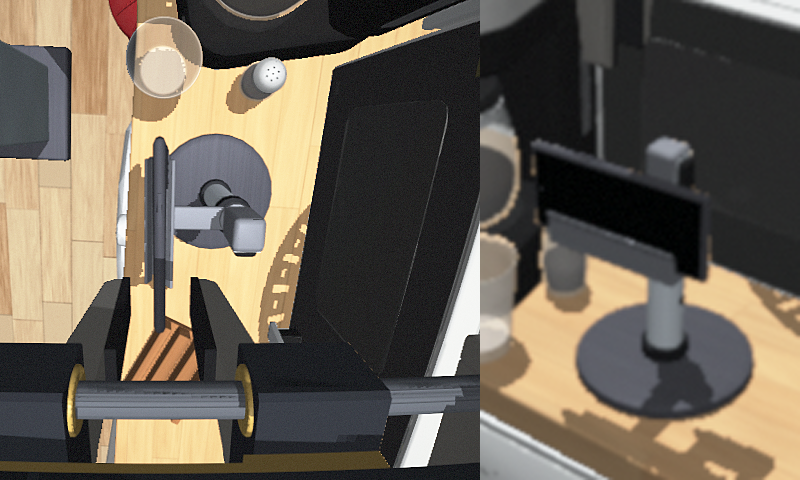

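The pictures show the phone upright and seated in the slot, matching the predicted silhouette to about 1–2 px, and the bystanders untouched. Next I'll turn 90° above everything, then move over the grip head.

Call:
{"name": "servo_tool", "arguments": {
  "moves": [
    {"offset":[0,0,0],"yaw":-0.143},
    {"offset":[0,0,0],"yaw":-0.143},
    {"offset":[0,0,0],"yaw":-0.143},
    {"offset":[0,0,0],"yaw":-0.143},
    {"offset":[0,0,0],"yaw":-0.143},
    {"offset":[0,0,0],"yaw":-0.143},
    {"offset":[0,0,0],"yaw":-0.143},
    {"offset":[0,0,0],"yaw":-0.143},
    {"offset":[0,0,0],"yaw":-0.143},
    {"offset":[0,0,0],"yaw":-0.143}
  ],
  "jaw": 62
}}

```text
time_s: 17.65
eef_pos: [0.4795, -0.1385, 0.3181]
orientation: [[-0.997, 0.075, -0.001], [0.075, 0.997, 0.001], [0.001, 0.001, -1.0]]
contact_force: [0.5, 0.1, 0.2]
gripper_width: 0.0568
grasp_force: 0.0
```

Call:
{"name": "servo_tool", "arguments": {
  "moves": [
    {"offset":[0,0,0],"yaw":-0.141},
    {"offset":[-0.03,0,0],"yaw":0},
    {"offset":[-0.04,0,0],"yaw":0},
    {"offset":[0,0,0.02],"yaw":0},
    {"offset":[0,0,0.03],"yaw":0},
    {"offset":[0,0,0],"yaw":0},
    {"offset":[0,0,0],"yaw":0}
  ]
}}

```text
time_s: 18.35
eef_pos: [0.5492, -0.1343, 0.2685]
orientation: [[-0.998, -0.06, -0.002], [-0.06, 0.998, 0.001], [0.002, 0.001, -1.0]]
contact_force: [-0.9, -0.4, -0.5]
gripper_width: 0.057
grasp_force: 0.0
```

```bash
cat > o.py <<'E'
from h import *
np.set_printoptions(precision=4,suppress=True)
s=sensors.read_state();p=np.array(s["eef_pos"]);R=np.array(s["orientation"]);print(p,s["qpos"],s["contact_force"])
c=cams.capture("wrist");w=cams.capture("side");cams.capture("top")
for n in("wrist","side","top"):
    for t in("stand_grip","stand_button_face"): print(n,t,[(q["at"],round(q["conf"],2)) for q in mark_of(n,t)[:1]])
H=place(box(-.013,.013,-.014,.014,.155,.207),.5496,-.1345,.06); pw=proj(c,H)
im=cv2.cvtColor(c["color"],cv2.COLOR_RGB2BGR)
for q in pw[1::2]: cv2.circle(im,tuple(int(round(v)) for v in q),2,(0,0,255),-1)
b=cv2.resize(cv2.cvtColor(w["color"],cv2.COLOR_RGB2BGR)[130:330,270:403],(320,480),interpolation=2)
cv2.imwrite("pics/o1.png",np.hstack([im[:,80:560],b]))
E
python3 o.py
```

```text
[ 0.5492 -0.1343  0.2685] [ -25.9815    6.1377   89.5515   -0.0015   84.4095 -119.4268] [-0.9437 -0.4273 -0.4707]
wrist stand_grip [([249.0, 316.4], 0.66)]
wrist stand_button_face [([244.6, 291.5], 0.8)]
side stand_grip [([214.2, 349.0], 0.81)]
side stand_button_face [([217.6, 359.3], 0.63)]
top stand_grip [([222.0, 347.6], 0.78)]
top stand_button_face [([223.3, 355.2], 0.6)]
```

View pics/o1.png

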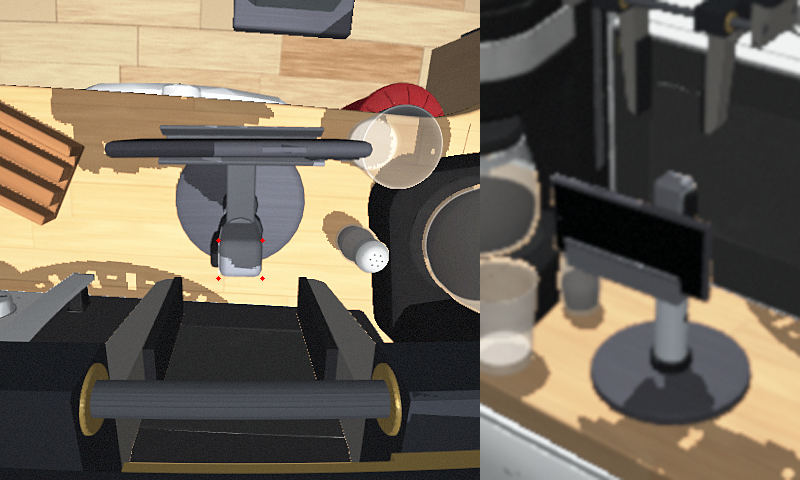

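The projected head corners match the picture and the button is on the left, between the open fingers. Lowering over the head.

Call:
{"name": "servo_tool", "arguments": {
  "moves": [
    {"offset":[0,0,0.03],"yaw":0},
    {"offset":[0,0,0.03],"yaw":0},
    {"offset":[0,0,0.025],"yaw":0},
    {"offset":[0,0,0.0115],"yaw":0},
    {"offset":[0,0,0],"yaw":0},
    {"offset":[0,0,0],"yaw":0}
  ]
}}

```text
time_s: 19.4
eef_pos: [0.5503, -0.1348, 0.1735]
orientation: [[-0.998, -0.06, 0.002], [-0.06, 0.998, -0.001], [-0.002, -0.001, -1.0]]
contact_force: [0.9, -0.5, -0.0]
gripper_width: 0.0569
grasp_force: 0.0
```

Call:
{"name": "servo_tool", "arguments": {
  "moves": [
    {"offset":[0,0,0],"yaw":0},
    {"offset":[0,0,0],"yaw":0},
    {"offset":[0,0,0],"yaw":0},
    {"offset":[0,0,0],"yaw":0},
    {"offset":[0,0,0],"yaw":0},
    {"offset":[0,0,0],"yaw":0},
    {"offset":[0,0,0],"yaw":0}
  ],
  "jaw": 0,
  "squeeze": 30
}}

```text
time_s: 20.1
eef_pos: [0.5503, -0.1339, 0.1734]
orientation: [[-0.998, -0.06, 0.002], [-0.06, 0.998, 0.0], [-0.002, 0.0, -1.0]]
contact_force: [0.5, 3.9, 6.2]
gripper_width: 0.0281
grasp_force: 30.0
```

Width is about 28–29 mm, so the button is fully in. Drawing up smoothly.

Call:
{"name": "servo_tool", "arguments": {
  "moves": [
    {"offset":[0,0,-0.003],"yaw":0},
    {"offset":[0,0,-0.006],"yaw":0},
    {"offset":[0,0,-0.008],"yaw":0},
    {"offset":[0,0,-0.008],"yaw":0},
    {"offset":[0,0,-0.008],"yaw":0},
    {"offset":[0,0,-0.008],"yaw":0},
    {"offset":[0,0,-0.008],"yaw":0},
    {"offset":[0,0,-0.008],"yaw":0},
    {"offset":[0,0,-0.008],"yaw":0},
    {"offset":[0,0,-0.007],"yaw":0}
  ]
}}

```text
time_s: 21.1
eef_pos: [0.5501, -0.1339, 0.2432]
orientation: [[-0.998, -0.06, 0.001], [-0.06, 0.998, 0.001], [-0.001, 0.001, -1.0]]
contact_force: [6.6, 2.2, -6.5]
gripper_width: 0.028
grasp_force: 30.0
```

Call:
{"name": "servo_tool", "arguments": {
  "moves": [
    {"offset":[0,0,-0.007],"yaw":0},
    {"offset":[0,0,-0.006],"yaw":0},
    {"offset":[0,0,-0.005],"yaw":0},
    {"offset":[0,0,-0.004],"yaw":0},
    {"offset":[0,0,-0.002],"yaw":0},
    {"offset":[0,0,-0.002],"yaw":0},
    {"offset":[0,0,0],"yaw":0},
    {"offset":[0,0,0],"yaw":0}
  ]
}}

```text
time_s: 21.9
eef_pos: [0.5501, -0.1339, 0.2692]
orientation: [[-0.998, -0.06, 0.001], [-0.06, 0.998, 0.001], [-0.001, 0.001, -1.0]]
contact_force: [4.3, 3.1, -4.7]
gripper_width: 0.0279
grasp_force: 30.0
```

Call:
{"name": "servo_tool", "arguments": {
  "moves": [
    {"offset":[0,0,-0.001],"yaw":0},
    {"offset":[0,0,-0.001],"yaw":0},
    {"offset":[0,0,-0.001],"yaw":0},
    {"offset":[0,0,-0.001],"yaw":0},
    {"offset":[0,0,0],"yaw":0},
    {"offset":[0,0,0],"yaw":0}
  ]
}}

```text
time_s: 22.5
eef_pos: [0.5501, -0.1339, 0.273]
orientation: [[-0.998, -0.06, 0.001], [-0.06, 0.998, 0.001], [-0.001, 0.001, -1.0]]
contact_force: [4.9, 2.2, -5.5]
gripper_width: 0.0283
grasp_force: 30.0
```

Call:
{"name": "servo_tool", "arguments": {
  "moves": [
    {"offset":[0,0,-0.001],"yaw":0},
    {"offset":[0,0,-0.001],"yaw":0},
    {"offset":[0,0,0],"yaw":0},
    {"offset":[0,0,0],"yaw":0}
  ]
}}

```text
time_s: 22.9
eef_pos: [0.5501, -0.1339, 0.2735]
orientation: [[-0.998, -0.06, 0.0], [-0.06, 0.998, 0.001], [-0.0, 0.001, -1.0]]
contact_force: [7.8, 1.6, -12.4]
gripper_width: 0.0279
grasp_force: 30.0
```

The force rise at 100.1 mm is the solid stop. Checking the phone.

```bash
cat > q.py <<'E'
from h import *
s=sensors.read_state();print(s["time_s"],s["eef_pos"],s["gripper_width"],s["contact_force"])
c=cams.capture("wrist");w=cams.capture("side")
P=place(box(-.0045,.0045,-.075,.075,0,.072),.4797,-.1387,.06,.25)
for n,q in(("wrist",c),("side",w)):
    k=cut_out(n,"phone")
    if k: print(n,k[0]["conf"],k[0]["rect"],"pred",proj(q,P).min(0),proj(q,P).max(0))
b=cv2.resize(cv2.cvtColor(w["color"],cv2.COLOR_RGB2BGR)[110:330,270:417],(320,480),interpolation=2)
cv2.imwrite("pics/q1.png",np.hstack([cv2.cvtColor(c["color"],cv2.COLOR_RGB2BGR)[:,80:560],b]))
E
python3 q.py
```

```text
22.9 [ 0.55008221 -0.1338874   0.27350773] 0.027879726482378773 [  7.84041645   1.58689801 -12.38499646]
wrist 0.92 [77.1, 140.0, 478.5, 41.0] pred [ 71.48212272 138.22013546] [567.14736941 174.9058941 ]
side 0.87 [295.6, 155.0, 73.8, 58.1] pred [295.33029715 153.39155745] [369.00509612 210.80475472]
```

View pics/q1.png

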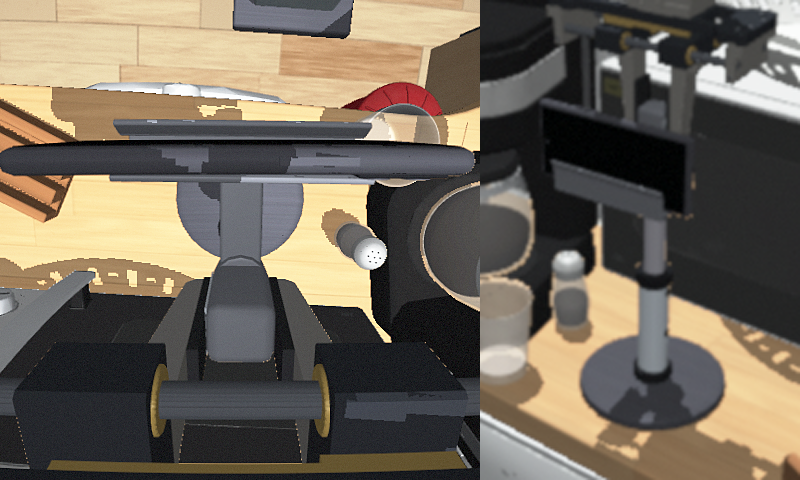

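The post is fully up, the phone is seated in the slot where predicted, and the grip is firm. Handing in.

```bash
python3 -c "
from cell import manip
print(manip.job_done())"
```

```text
the job is handed in; nothing more can be done
None
```

The job is handed in, with no verdict returned: the phone stands let go in the slot, and the gripper holds the post at its top stop (about 100 mm of travel) with the button squeezed in; the mill, tin and tumbler were not touched.

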